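Post the beeswax puck into its dust box under the spring flap

TASK

Put the puck of beeswax away in its dust box without picking it up: with one fingertip press the black pedal down and keep it down, so that the spring-closed yellow flap stays swung open, and with the other fingertip push the puck along the lane and under the flap until it drops into the box. Then let go of the pedal so that the flap closes behind the puck. Never lift the puck, and leave the red lid, the brass block and the green pliers where they are.

Things in the scene. Friction and masses are not known exactly. Their poses are not given: they have to be found in the camera images.
- keeper: Dust box fixed to the bench, grey, clear roof, 212x140x73 mm. Origin: on the bench top below the middle of the mouth, at the flap's near face. x points along the lane into the box, y left (to the pedal), z up. Inside, floor at z = 4 mm, x = -6 to 72 mm, y = +-28 mm; the roof (top at z = 73 mm) begins at x = 8 mm. All mm in these texts are in this frame
- deck_end (a point): Middle of the deck's far edge, at keeper x = -6, y = 0, z = 46 mm, where the puck drops into the box. The flat white deck (z = 46 mm) runs from x = -127 mm to here; on it the lane lies between two white guide rails, inner faces at y = +-26 mm, 5 mm thick, 8 mm high. Deck and rails are slippery plastic
- shaft (a point): On the axis of the rocker shaft, which runs along keeper x at y = 52, z = 54 mm from x = -129 to 5 mm; this point is at x = -64 mm. Its two bearing blocks (x about -121 and -12 mm, y 44 to 60 mm) rise to z = 61 mm
- flap (a joint): Turn (rad) of the rocker that is flap, shaft and pedal in one: 0 = closed by its spring, 0.70 = fully open at the stop. From about 0.52 the whole puck passes under the flap. Fully open the pedal top is level at z = 54 mm; with the fingertip at z = 57 mm it stands at about 0.59. Holding it open takes about 4 N on the pedal; released, it closes by itself
- flap_tip (a point): Lower far corner of the yellow flap, a 4 mm plate at keeper x = 0 to 4 mm that swings sideways and up in its own plane about the shaft. Closed, this corner is at y = -27, z = 48 mm and the 18 mm high flap blocks the puck; this end rises most, to about z = 100 mm, and the flap's highest point to z = 115 mm
- pedal (a point): On the top face of the black ribbed pedal, half-way along it: a plate 122 mm long (keeper x = -125 to -3 mm) and 31 mm wide. Closed, it slopes up to the left, this point at y = 73, z = 72 mm; fully pressed it is level, this point at y = 80, z = 54 mm, the plate covering y = 64 to 95 mm. A fingertip can slide along it while pressing
- puck_center (a point): Centre (half-way up) of the amber beeswax puck, a round disc 45 mm in diameter and 17 mm high, about 45 g, lying flat on the deck in the lane; its centre starts 48 to 76 mm before the flap and within 3 mm of the lane's middle line
- red_lid: Bystander: red screw lid, 51 mm across, 14 mm high; origin at the centre of its underside
- dapping_block: Bystander: brass doming cube with hollows, 50 mm; origin at the centre of its underside
- pliers_green: Bystander: pliers with green handles lying flat, 63 x 139 x 12 mm; origin at the centre of its underside
Mind the look-alikes: they are no part of the job. What is meant by the part that bears puck_center is not grey or white, and is the smaller of those in its own colour.

How it is judged:
On the way, in this order (a step that is already met when the one before it is completed fails the run):
1. the flap is held open by a finger on its pedal while the puck still lies before it (value of joint flap above 0.45 rad and contact force between the fingers and flap above 0.5 N and x of puck_center in the frame of keeper below -0.03 m), for 0.2 s.
2. the puck goes in under the flap while a finger still holds the flap open (value of joint flap above 0.4 rad and contact force between the fingers and flap above 0.5 N and x of puck_center in the frame of keeper above 0 m), for 0.05 s.
At the end, for the whole second after the job is handed in: The puck lies at rest inside the box (centre behind the flap and below the deck, under 40 mm above the bench), and the flap is closed (under 0.08 rad) (x of puck_center in the frame of keeper between 0 and 0.07 m and y of puck_center in the frame of keeper between -0.03 and 0.03 m and height (world z) of puck_center below 0.04 m and value of joint flap below 0.08 rad and linear speed of beeswax below 0.02 m/s); the robot touches nothing.
It fails at once if the puck is lifted more than 12 mm off the deck (height (world z) of puck_center above 0.0665 m).
It fails at once if the red lid is moved more than 15 mm (distance of red_lid from where it was at the start of the episode above 0.015 m).
It fails at once if the brass block is moved more than 15 mm (distance of dapping_block from where it was at the start of the episode above 0.015 m).
It fails at once if the pliers are moved more than 15 mm (distance of pliers_green from where it was at the start of the episode above 0.015 m).
It also fails if it takes over 38 s, if anything falls off the work surface, if the arm or the gripper's body presses on something with over 40 N, if the wrist force passes 120 N, or if a joint passes its speed limit or range.

ROBOT

A 7-joint arm with a two-finger parallel gripper is mounted at the origin on a cart in front of the work surface, level with it; the furniture and walls round the work are solid. World frame = base frame: x ahead of the robot, y to its left, z up, the work surface at z = 0. Lengths are in m, angles in rad, forces in N, time in s.
With the tool pointing down it reaches from about 0.425 to 0.875 m from the base axis. Payload 4.7 kg.
Tool frame: the origin (TCP) lies at the very end of the fingers, on their centre line; the grasp point (between the pads) lies behind it (ctrl.tcp_to_grasp is the y of the grasp point in the tool frame, in m); y points along the fingers, x is the direction in which the jaws open and shut, and the axes are right-handed (so a half turn about y gives the same grasp; the last joint's range is limited). The gripper opens to 87 mm and grips with 3 to 60 N. Pads are 19 mm wide; open, the fingers measure 117 mm over their backs; the gripper's body (75 mm by 190 mm) begins 51 mm behind the grasp point.
Start: joints at [-1.136, 0.321, -0.07, 1.45, 0.023, 1.371, -0.057], TCP at [0.266, 0.593, 0.223] pointing down, gripper open.
Joint ranges: [-2.86, 2.86], [-0.3, 2.09], [-1.38, 1.24], [0.06, 2.45], [-1.56, 4.7], [0.09, 2.05], [-2.69, 2.69]. Speed limits (rad/s): [2.57, 2.57, 3.14, 3.14, 3.14, 3.14, 3.14].

INTERFACE

Orientations are given as a rotation vector (axis times angle).
In Python, from bench import ctrl, get_image, workorder gives the robot as it stands.
- The arm moves only by the tool drive_tool, never from a script. Its argument "increments" is text: rows parted by semicolons, each of 5 numbers parted by spaces: the shift along the tool's x, y, z in mm, then the turn about the tool's y in degrees, then the closure in counts, from 0 (fully open) to 255 (shut). In form: tx ty tz yaw fingers; .... A call has 1 to 20 rows; each row shifts and turns the commanded pose from where the row before left it, along the tool's axes as they then stand; what a row does not reach is not made up. A row lasts 1/8 s, in which the tool goes at most 62.5 mm and 10.7 degrees, less where a joint would pass 70% of its speed; a pose out of reach is approached as far as the arm can. A call is refused whole if a number of a shift passes 62.5 or a number of a turn 10.7, either way. A call with a gripper value outside its range is refused whole. The fingers move at their own pace and stop on an object; "squeeze" is the grip in N (left out, the last holds). Time passes only in rows, so rows that do not move let the fingers close. It gives the time, the measured TCP pose, the force and the opening at its end, in the units of the state.
- ctrl.get_state(): the state, without advancing time (a new reading comes with each control period).
- get_image(name): name is "side" or "top" or "wrist"; returns a dict with "img" (480x640x3 uint8, red, green, blue), "mtx" (3x3 intrinsics, pixels), "k1" (the pictures are not rectified: a ray, as slopes to the right and down, at radius r is drawn at 1 + k1 r^2 times it, then the intrinsics apply), "camera_from_world" (4x4, takes a point from world to camera coordinates). Camera axes: x right, y up, looking along -z (the intrinsics and any distortion apply to the point x, -y, -z); pixel columns grow to the right and rows downward; lengths in m; the calibration is good to about 2 mm. A picture is of the moment at which its call begins. There is no depth.
- workorder.close_job(): hands the job in, once; it reports no verdict.
The state is a dict: "time": time; "joint_positions": joint angles; "qd": joint speeds; "joint_torque": joint torques, N m; "position": TCP position; "tool_rot": TCP orientation; "ft_force": force on the tool from outside, world axes, zero at the start; "torque": the same for the moment, N m; "grip_width": opening from 0.0 (shut) to 1.0 (fully open).
Only numpy, scipy, OpenCV 4.12 (cv2) and the standard library are available. Lean on these libraries where they do the work, as an engineer would, in place of code of your own. Each camera call takes 0.05 s, during which the arm holds its last target.

## Working session

There is one attempt and no reset: what is moved stays moved. The work goes in short steps, Python scripts to look and compute and a tool call to move; the robot and the scene stay as the last step left them, time stands still between calls to the robot, and variables do not carry over. Pictures are saved under pics/ and viewed, and the job is handed in when it is done.

Besides the shell and the picture viewer there is one more tool, called after ">>>" by a JSON object that holds its "op" and its "data". drive_tool: Moves the arm, as the interface text tells. Its arguments: {"type":"object","properties":{"increments":{"type":"string"},"squeeze":{"type":"number"}},"required":["increments"]}

```bash
mkdir -p pics; ls; python3 - <<'E'
from bench import ctrl, get_image, workorder
import cv2
s=ctrl.get_state(); print({k:(v if not hasattr(v,'round') else v) for k,v in s.items()}); print(ctrl.tcp_to_grasp)
import numpy as np
for n in ["side","top","wrist"]:
    d=get_image(n); cv2.imwrite(f"pics/{n}0.png",d["img"][:,:,::-1]); print(n,d["mtx"],d["k1"],d["camera_from_world"])
E
```

```text
pics
{'time': 0.0, 'joint_positions': array([-1.13589744,  0.32185891, -0.07005893,  1.45164956,  0.02263801,
        1.37082588, -0.05691212]), 'qd': array([ 0.00094564,  0.0002737 , -0.00023786,  0.00061389,  0.00110101,
       -0.00029867, -0.00124683]), 'joint_torque': array([ 1.72937202e-04, -4.91280484e+01, -4.03872505e-01, -3.12535572e+01,
       -6.39861356e-02,  4.36069805e-02,  1.75919013e-04]), 'position': array([0.26536556, 0.59275803, 0.22145079]), 'tool_rot': array([-1.38058762, -0.89277188,  0.89533389]), 'ft_force': array([-0.02832916,  0.22146805, -0.48452904]), 'torque': array([ 0.01082554,  0.03186761, -0.02326817]), 'grip_width': 0.99660914298911}
-0.0187
side [[617.79864365   0.         316.94882294]
 [  0.         617.79864365 230.29266113]
 [  0.           0.           1.        ]] -0.120387513980722 [[-0.98272308 -0.18358966  0.02345596  0.58781646]
 [ 0.08676952 -0.34505958  0.93456136 -0.1187737 ]
 [-0.1634821   0.92045028  0.355028   -0.76432357]
 [ 0.          0.          0.          1.        ]]
top [[552.11311626   0.         323.62835659]
 [  0.         552.11311626 237.30842536]
 [  0.           0.           1.        ]] -0.14561587945553073 [[ 1.17319674e-02 -9.99931107e-01  3.78136477e-04 -1.73822519e-02]
 [ 9.93730564e-01  1.17012647e-02  1.11187442e-01 -6.18773194e-01]
 [-1.11184206e-01 -9.28681664e-04  9.93799381e-01 -9.71729443e-01]
 [ 0.00000000e+00  0.00000000e+00  0.00000000e+00  1.00000000e+00]]
wrist [[411.65444308   0.         327.40308076]
 [  0.         411.65444308 241.90434978]
 [  0.           0.           1.        ]] -0.003034429365896167 [[ 0.40958597  0.91227098 -0.00100136 -0.64835519]
 [-0.87928295  0.39448221 -0.26691812  0.03166907]
 [-0.24310663  0.1102064   0.96371869 -0.38929011]
 [ 0.          0.          0.          1.        ]]
```

View pics/top0.png

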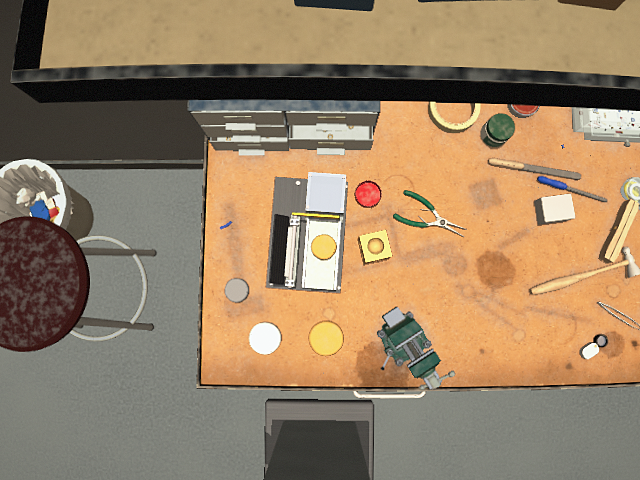

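View pics/side0.png

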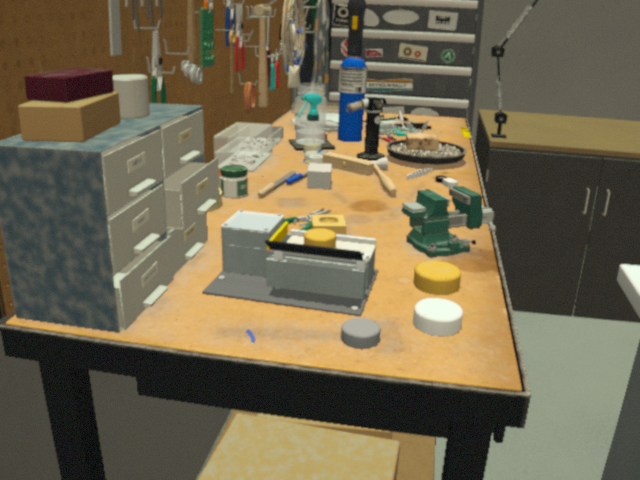

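View pics/wrist0.png

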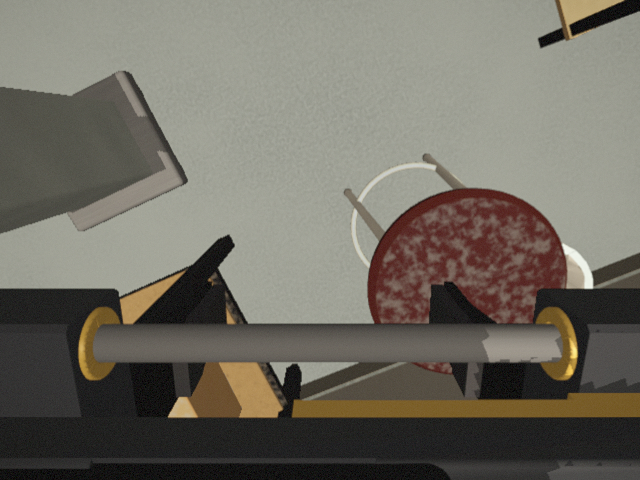

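```bash
cat > h.py <<'E'
import numpy as np, cv2
def proj(d,P):
    P=np.atleast_2d(P); T=d["camera_from_world"]; c=P@T[:3,:3].T+T[:3,3]
    a=c[:,0]/-c[:,2]; b=-c[:,1]/-c[:,2]; r2=a*a+b*b; f=1+d["k1"]*r2; K=d["mtx"]
    return np.c_[K[0,0]*a*f+K[0,2],K[1,1]*b*f+K[1,2]]
def cast(d,uv,z):
    K=d["mtx"]; uv=np.atleast_2d(uv).astype(float)
    a=(uv-[K[0,2],K[1,2]])/[K[0,0],K[1,1]]; s=a.copy()
    for _ in range(30): s=a/(1+d["k1"]*(s**2).sum(1,keepdims=True))
    T=d["camera_from_world"]; R=T[:3,:3]; o=-R.T@T[:3,3]
    w=np.c_[s[:,0],-s[:,1],-np.ones(len(s))]@R
    return o+w*((z-o[2])/w[:,2])[:,None]
def R2(s):
    return cv2.Rodrigues(np.array(s["tool_rot"]))[0]
E
python3 - <<'E'
import cv2,numpy as np
im=cv2.imread("pics/top0.png"); c=im[165:365,215:415]; cv2.imwrite("pics/topc.png",cv2.resize(c,None,fx=3,fy=3,interpolation=cv2.INTER_CUBIC))
im=cv2.imread("pics/side0.png"); c=im[190:350,190:480]; cv2.imwrite("pics/sidec.png",cv2.resize(c,None,fx=2.7,fy=2.7,interpolation=cv2.INTER_CUBIC))
from bench import ctrl
from h import *
print(R2(ctrl.get_state()).round(3))
E
```

```text
[[ 0.408 -0.    -0.913]
 [ 0.913 -0.001  0.408]
 [-0.001 -1.    -0.   ]]
```

View pics/topc.png

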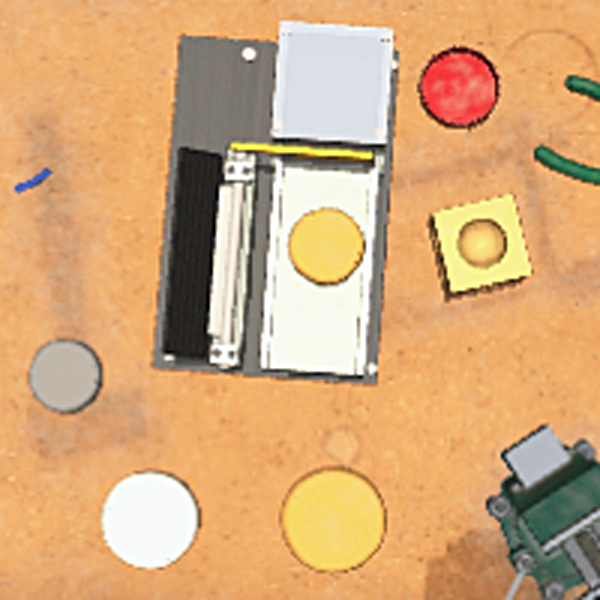

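View pics/sidec.png

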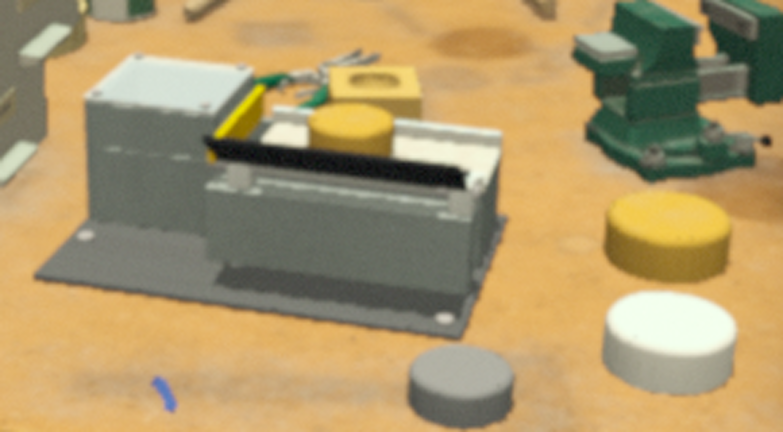

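```bash
python3 - <<'E'
from bench import get_image
from h import *
d=get_image("top"); im=d["img"]
f=lambda p:(np.array(p)/3.0+[215,165])-1/3
roof=cast(d,f([(279,22),(394,30),(385,144),(271,136)]),.073); print("roof",roof.round(4))
# puck
hsv=cv2.cvtColor(im,cv2.COLOR_RGB2HSV); m=cv2.inRange(hsv,(15,120,120),(32,255,255)); m2=np.zeros_like(m); m2[225:268,305:345]=m[225:268,305:345]
cs,_=cv2.findContours(m2,cv2.RETR_EXTERNAL,cv2.CHAIN_APPROX_NONE); c=max(cs,key=cv2.contourArea); e=cv2.fitEllipse(c); print(e)
pk=cast(d,[e[0]],.063)[0]; print("puck",pk, cast(d,[e[0]],.058)[0])
# deck white quad
m=cv2.inRange(hsv,(0,0,200),(180,70,255)); m3=np.zeros_like(m); m3[212:300,295:347]=255; 
cv2.imwrite("pics/deckm.png",cv2.resize((m&m3)[160:310,260:360],None,fx=4,fy=4,interpolation=cv2.INTER_NEAREST))
# crop zoom
c=cv2.resize(im[190:310,255:355,::-1],None,fx=6,fy=5*1.0+1,interpolation=cv2.INTER_CUBIC); cv2.imwrite("pics/topc2.png",c[:600]);
m=cv2.inRange(hsv,(24,150,90),(32,255,255)); m4=np.zeros_like(m); m4[208:222,285:345]=m[208:222,285:345]; ys,xs=np.nonzero(m4); print("flap px",xs.min(),xs.max(),np.polyfit(xs,ys,1))
E
```

```text
roof [[ 0.7312  0.0196  0.073 ]
 [ 0.7272 -0.0486  0.073 ]
 [ 0.6587 -0.0438  0.073 ]
 [ 0.6627  0.0233  0.073 ]]
((323.2368469238281, 246.49176025390625), (23.74074363708496, 24.00882339477539), 71.50422668457031)
puck [ 0.59940861 -0.0096349   0.063     ] [ 0.59988391 -0.00962766  0.058     ]
flap px 292 339 [6.41312097e-02 1.94410614e+02]
```

View pics/topc2.png

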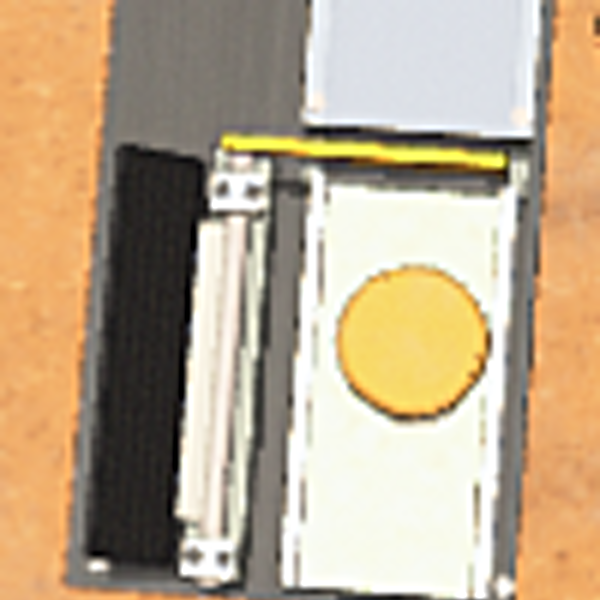

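```bash
python3 - <<'E'
from bench import get_image, ctrl
from h import *
d=get_image("top"); 
g=lambda p:(np.array(p)/6.0+[255,190])-5/12
L=cast(d,g([(283,585),(312,185)]),.054); Rr=cast(d,g([(495,590),(522,190)]),.054)
print(L.round(4),Rr.round(4))
fl=cast(d,g([(222,145),(508,165)]),.066);print("flap near top edge",fl.round(4))
yaw=np.deg2rad(-3.4); 
ex=np.array([np.cos(yaw),np.sin(yaw)]); ey=np.array([-ex[1],ex[0]])
o=np.array([.6607,-.01025])-.008*ex; print("o",o)
k=lambda P:np.c_[(P[:,:2]-o)@ex,(P[:,:2]-o)@ey]*1000
print("L",k(L).round(1),"R",k(Rr).round(1),"flap",k(fl).round(1),"puck",k(np.array([[.5994,-.0096,0]])).round(1))
print("shaft blocks",k(cast(d,g([(238,190),(208,558)]),.061)).round(1))
print("pedal far-left, near-left",k(cast(d,g([(118,145),(85,562)]),.085)).round(1))
s=d
# side view check: project predicted points
ds=get_image("side")
P=[(8,34,73),(8,-34,73),(76,34,73),(-127,31,54),(-127,-31,54),(-125,80,78)]
W=np.array([np.r_[o+ex*a/1e3+ey*b/1e3,c/1e3] for a,b,c in P])
print(((proj(ds,W)-[190,190])*2.7).round(0)); print(((proj(d,W)-[255,190])*6).round(0))
print(ctrl.get_state()["time"])
E
```

```text
[[0.5276 0.0276 0.054 ]
 [0.6469 0.0208 0.054 ]] [[ 0.5268 -0.035   0.054 ]
 [ 0.6461 -0.042   0.054 ]]
flap near top edge [[ 0.6568  0.0472  0.066 ]
 [ 0.6518 -0.0374  0.066 ]]
o [ 0.65271408 -0.00977555]
L [[-127.1   29.9]
 [  -7.6   30.2]] R [[-124.2  -32.7]
 [  -4.7  -32.5]] flap [[  0.7  57.1]
 [  0.7 -27.6]] puck [[-53.2  -3. ]]
shaft blocks [[ -11.7   51.7]
 [-121.    52.1]]
pedal far-left, near-left [[  -4.3   86. ]
 [-125.3   85.7]]
[[209. 111.]
 [249.  68.]
 [ 81.  97.]
 [478. 176.]
 [498. 131.]
 [458. 167.]]
[[ 299.  120.]
 [ 529.  136.]
 [ 316. -106.]
 [ 277.  582.]
 [ 486.  597.]
 [ 105.  561.]]
0.3
```

Amber candidates are the disc at (323,246) and the larger disc at (326,338); the white (265,338) and grey (237,290) discs are excluded by colour. The smaller amber disc, (323,246), lies in the lane and is the puck, which the enlarged crop confirms. I'll turn first, then travel high with the fingers partly closed.

>>> {"op": "drive_tool", "data": {"increments": "0 0 0 -10.3 64; 0 0 0 -10.3 64; -20 0 -12 0 64; -40 0 -24 0 64; -40 0 -24 0 64; -40 0 -24 0 64; -40 0 -24 0 64; -40 0 -24 0 64; -40 0 -24 0 64; -40 0 -24 0 64; -40 0 -24 0 64; -40 0 -24 0 64; -40 0 -24 0 64; -40 0 -24 0 64; -40 0 -24 0 64; -40 0 -24 0 64; -20 0 -12 0 64; 0 0 0 0 64"}}

```text
time: 2.55
position: [0.5669, 0.0116, 0.2225]
tool_rot: [-1.24, -1.161, 1.161]
ft_force: [-0.1, 0.6, 0.5]
grip_width: 0.749
```

```bash
cat >> h.py <<'E'
yaw=np.deg2rad(-3.4); ex=np.array([np.cos(yaw),np.sin(yaw)]); ey=np.array([-ex[1],ex[0]])
o=np.array([.6527,-.0105])
def kp(P): P=np.atleast_2d(P); return np.c_[(P[:,:2]-o)@ex,(P[:,:2]-o)@ey]*1000
def kw(a,b,c): return np.r_[o+ex*a/1e3+ey*b/1e3,c/1e3]
def rep():
    from bench import ctrl
    s=ctrl.get_state(); R=R2(s); p=s["position"]
    print("t",round(s["time"],2),"keeper xy",kp(p).round(1),"z",round(p[2]*1000,1),"yaw err deg",np.rad2deg(np.arctan2(R[1,0],R[0,0])-np.arctan2(ey[1],ey[0])).round(2),"axis down",R[:,1].round(3),"F",s["ft_force"].round(2),"grip",round(s["grip_width"],3))
E
python3 - <<'E'
from bench import get_image
from h import *
rep()
for n in ["top","side","wrist"]:
    d=get_image(n); cv2.imwrite(f"pics/{n}1.png",d["img"][:,:,::-1])
E
```

```text
t 2.55 keeper xy [[-86.9  17. ]] z 222.5 yaw err deg -0.34 axis down [ 0.    -0.001 -1.   ] F [-0.07  0.56  0.49] grip 0.749
```

View pics/top1.png

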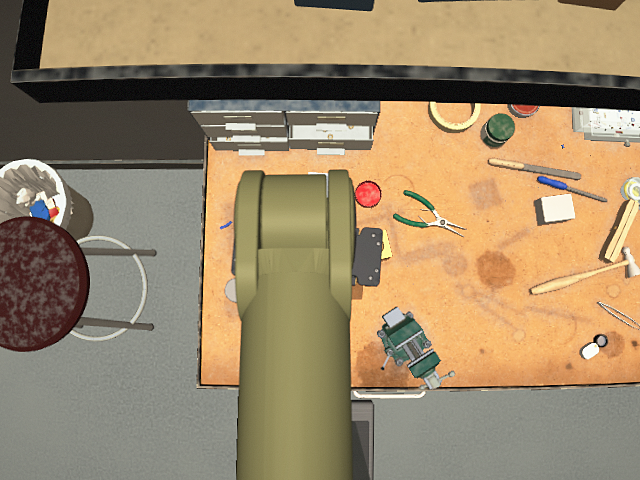

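View pics/side1.png

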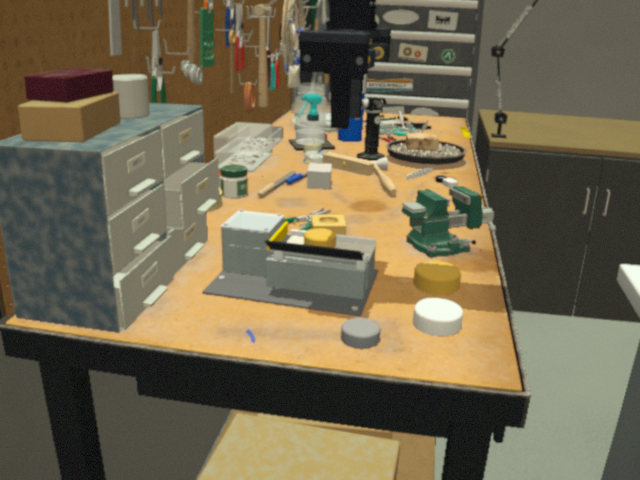

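View pics/wrist1.png

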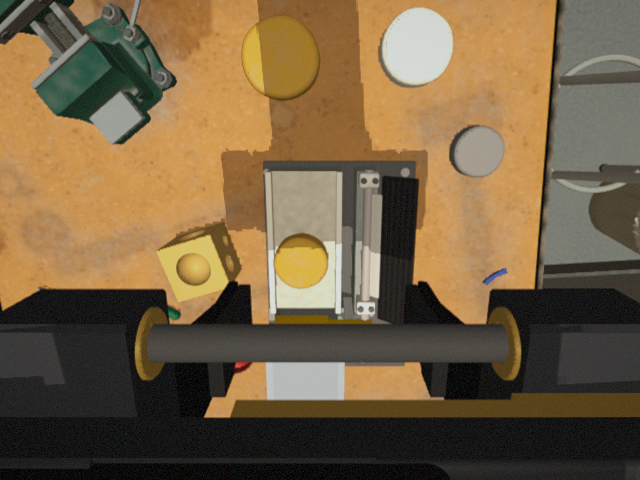

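```bash
python3 - <<'E'
from bench import get_image
from h import *
d=get_image("wrist"); im=d["img"]
T=d["camera_from_world"]; print("cam keeper",kp(-T[:3,:3].T@T[:3,3]), (-T[:3,:3].T@T[:3,3])[2])
cv2.imwrite("pics/w1c.png",cv2.resize(im[155:330,250:430,::-1],None,fx=4,fy=3.4,interpolation=cv2.INTER_CUBIC))
b=im[280:400,190:480,::-1].astype(float); b=np.clip(b*3,0,255).astype(np.uint8)
cv2.imwrite("pics/w1f.png",cv2.resize(b,None,fx=2.7,fy=2.7,interpolation=cv2.INTER_CUBIC))
hsv=cv2.cvtColor(im,cv2.COLOR_RGB2HSV); m=cv2.inRange(hsv,(15,140,100),(32,255,255)); m2=np.zeros_like(m); m2[225:300,268:335]=m[225:300,268:335]
cs,_=cv2.findContours(m2,cv2.RETR_EXTERNAL,cv2.CHAIN_APPROX_NONE); c=max(cs,key=cv2.contourArea); print(cv2.boundingRect(c),cv2.fitEllipse(c)); 
x,y,w,h=cv2.boundingRect(c)
print("puck",kp(cast(d,[(x+w/2,y+h/2),(x,y+h/2),(x+w,y+h/2),(x+w/2,y+h),(x+w/2,y)],.0625)).round(1))
for a,b,c in [(-127,31,54),(-127,-31,54),(-6,31,54),(-6,-31,54),(-125,64,63),(-121,52,61)]:
    print((a,b,c),proj(d,kw(a,b,c)).round(1))
E
```

```text
cam keeper [[-160.85788711   19.84662893]] 0.3838995571096413
(273, 234, 53, 54) ((299.7603454589844, 261.1986083984375), (51.274559020996094, 53.476905822753906), 51.24007034301758)
puck [[-55.8  -2.7]
 [-55.8 -24.4]
 [-55.7  19.1]
 [-32.   -3.1]
 [-78.6  -2.2]]
(-127, 31, 54) [[340.8 172.3]]
(-127, -31, 54) [[262.8 172.4]]
(-6, 31, 54) [[339.8 312.2]]
(-6, -31, 54) [[268.7 312.3]]
(-125, 64, 63) [[383.8 176. ]]
(-121, 52, 61) [[367.9 180.9]]
```

View pics/w1c.png

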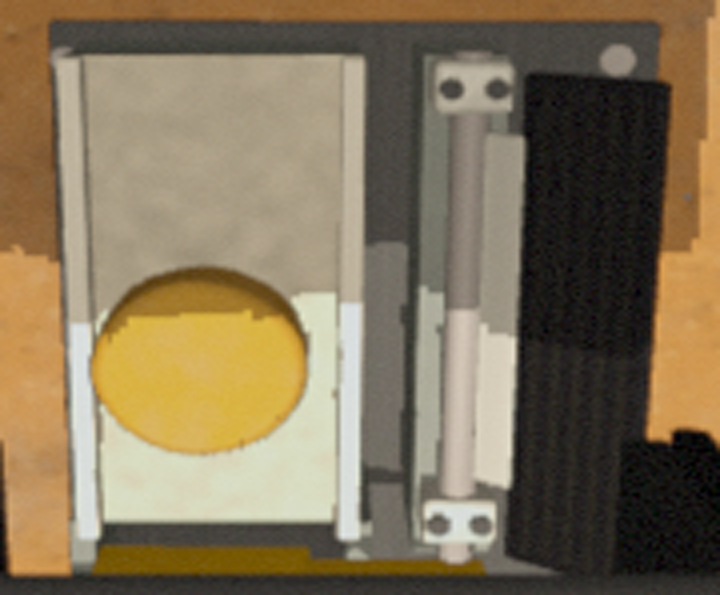

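View pics/w1f.png

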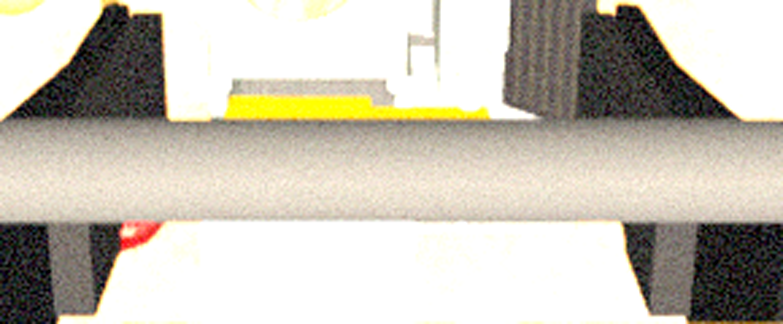

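>>> {"op": "drive_tool", "data": {"increments": "10 0 5 -0.3 64; 11 0 6 0 64; 0 25 0 0 64; 0 30 0 0 64; 0 30 0 0 64; 0 25 0 0 64; 0 0 0 0 64"}}

```text
time: 3.62
position: [0.5548, 0.0366, 0.1108]
tool_rot: [-1.232, -1.166, 1.171]
ft_force: [0.4, 0.0, -0.2]
grip_width: 0.75
```

```bash
python3 - <<'E'
from bench import get_image
from h import *
rep()
for n in ["side","wrist"]:
    d=get_image(n); im=d["img"]
    if n=="side": im=cv2.resize(im[150:350,190:460],None,fx=2.9,fy=2.9,interpolation=cv2.INTER_CUBIC)
    cv2.imwrite(f"pics/{n}2.png",np.clip(im[:,:,::-1]*1.5,0,255))
E
```

```text
t 3.62 keeper xy [[-100.5   41.2]] z 110.8 yaw err deg 0.29 axis down [-0.004 -0.    -1.   ] F [ 0.38  0.04 -0.17] grip 0.75[ WARN:0@0.936] global loadsave.cpp:1063 imwrite_ Unsupported depth image for selected encoder is fallbacked to CV_8U.
```

View pics/side2.png

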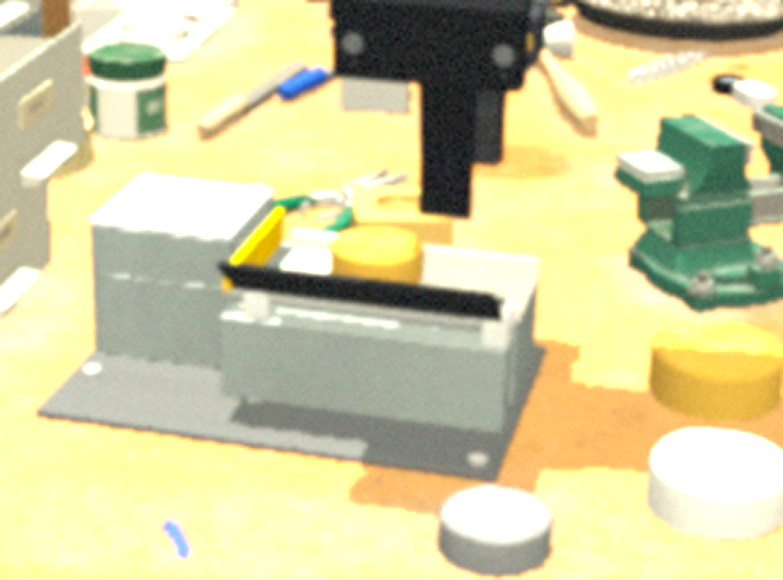

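View pics/wrist2.png

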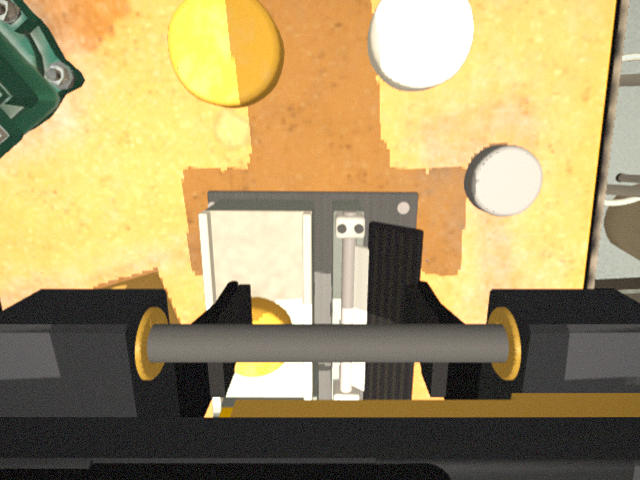

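```bash
python3 - <<'E'
from bench import get_image
from h import *
d=get_image("side")
for a,b,c in [(-100.5+37.5,41+95,180.5),(-100.5-37.5,41+95,180.5),(-91,41+47.6,110.8),(-110,41+47.6,110.8),(-91,41-40,110.8)]:
    print((a,b,c),((proj(d,kw(a,b,c))-[190,150])*2.9).round(0))
d=get_image("wrist")
for y in(-47.6,-32.6,32.6,47.6): print(y,proj(d,kw(-110,41+y,110.8)).round(0),proj(d,kw(-91,41+y,110.8)).round(0))
E
```

```text
(-63.0, 136, 180.5) [[318.  82.]]
(-138.0, 136, 180.5) [[513. 100.]]
(-91, 88.6, 110.8) [[411. 220.]]
(-110, 88.6, 110.8) [[456. 225.]]
(-91, 1, 110.8) [[453. 157.]]
-47.6 [[218. 276.]] [[221. 317.]]
-32.6 [[253. 276.]] [[255. 317.]]
32.6 [[407. 276.]] [[404. 317.]]
47.6 [[442. 276.]] [[439. 317.]]
```

>>> {"op": "drive_tool", "data": {"increments": "-1 15 0 0 64; 0 15 0 0 64; 0 10 0 0 64; 0 7 0 0 64; 0 0 0 0 64"}}

```text
time: 4.45
position: [0.5567, 0.0342, 0.0652]
tool_rot: [-1.235, -1.167, 1.168]
ft_force: [-0.8, -0.6, 2.2]
grip_width: 0.75
```

```bash
python3 - <<'E'
from bench import get_image
from h import *
rep()
d=get_image("side"); im=d["img"]
im=cv2.resize(im[170:330,210:430],None,fx=3.6,fy=3.6,interpolation=cv2.INTER_CUBIC)
cv2.imwrite("pics/side3.png",cv2.convertScaleAbs(im[:,:,::-1],alpha=1.4))
E
```

```text
t 4.45 keeper xy [[-98.5  38.9]] z 65.2 yaw err deg 0.19 axis down [-0.001 -0.    -1.   ] F [-0.76 -0.62  2.25] grip 0.75
```

View pics/side3.png

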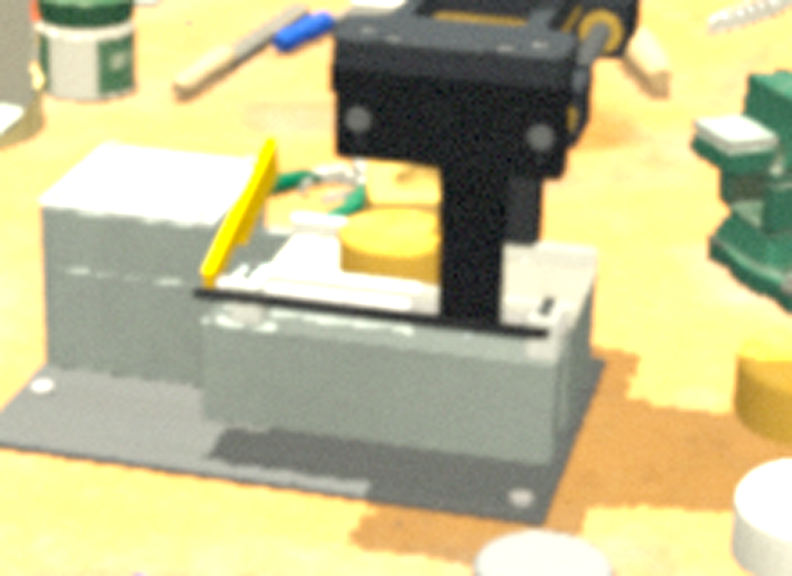

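The picture shows the pedal part-way down with the left finger on it. The flap is half raised (tip at (270,145)), and the right finger is in the lane behind the puck. I'll keep going down.

>>> {"op": "drive_tool", "data": {"increments": "0 4 0 0 64; 0 4 0 0 64; 0 0 0 0 64; 0 0 0 0 64"}}

```text
time: 5.0
position: [0.5573, 0.0349, 0.0579]
tool_rot: [-1.235, -1.169, 1.167]
ft_force: [0.3, 1.2, 3.4]
grip_width: 0.75
```

```bash
python3 - <<'E'
from bench import get_image
from h import *
rep()
d=get_image("side"); im=d["img"]
im=cv2.resize(im[170:330,210:430],None,fx=3.6,fy=3.6,interpolation=cv2.INTER_CUBIC)
cv2.imwrite("pics/side4.png",cv2.convertScaleAbs(im[:,:,::-1],alpha=1.4))
for th in (.3,.4,.5,.6,.7):
    # flap tip top corner
    c,s=np.cos(th),np.sin(th); 
    for r in ((-79,12),(-79,-6)):
        y=52+r[0]*c+r[1]*s; z=54-r[0]*s+r[1]*c
        print(th,r,(y,z),((proj(d,kw(0,y,z))-[210,170])*3.6).round(0),((proj(d,kw(4,y,z))-[210,170])*3.6).round(0))
E
```

```text
t 5.0 keeper xy [[-98.   39.7]] z 57.9 yaw err deg 0.21 axis down [ 0.001  0.001 -1.   ] F [0.35 1.23 3.39] grip 0.75
0.3 (-79, 12) (np.float64(-19.9253401609868), np.float64(88.81013419575311)) [[270. 137.]] [[260. 136.]]
0.3 (-79, -6) (np.float64(-25.244703880890913), np.float64(71.61407739149219)) [[274. 174.]] [[264. 173.]]
0.4 (-79, 12) (np.float64(-16.090798418524116), np.float64(95.81678097041801)) [[267. 123.]] [[258. 122.]]
0.4 (-79, -6) (np.float64(-23.100328580079825), np.float64(79.23768307836608)) [[272. 158.]] [[263. 157.]]
0.5 (-79, 12) (np.float64(-11.575915926089007), np.float64(102.4056082924165)) [[264. 110.]] [[254. 109.]]
0.5 (-79, -6) (np.float64(-20.20557562096466), np.float64(86.6091221783898)) [[270. 142.]] [[261. 141.]]
0.6 (-79, 12) (np.float64(-6.4258038971241636), np.float64(108.51078277712394)) [[260.  99.]] [[250.  98.]]
0.6 (-79, -6) (np.float64(-16.589368418234802), np.float64(93.65474170874973)) [[268. 128.]] [[258. 127.]]
0.7 (-79, 12) (np.float64(-0.6919205486222957), np.float64(114.07130353919146)) [[256.  89.]] [[246.  88.]]
0.7 (-79, -6) (np.float64(-12.287838918900734), np.float64(100.30414416807066)) [[265. 115.]] [[255. 114.]]
```

View pics/side4.png

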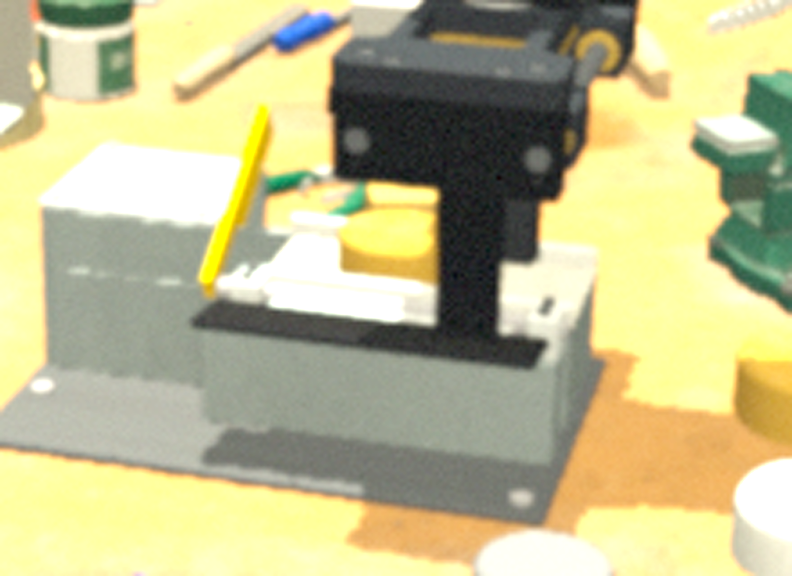

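>>> {"op": "drive_tool", "data": {"increments": "0 2 0 -0.2 64; 0 0 0 0 64; 0 0 -4 0 64; 0 0 -5 0 64; 0 0 -5 0 64; 0 0 -5 0 64; 0 0 -5 0 64; 0 0 -4 0 64; 0 0 0 0 64"}}

```text
time: 6.18
position: [0.5856, 0.0328, 0.0557]
tool_rot: [-1.235, -1.171, 1.17]
ft_force: [-0.1, 0.0, 4.0]
grip_width: 0.748
```

```bash
python3 - <<'E'
from bench import get_image
from h import *
rep()
d=get_image("side"); im=d["img"]
im=cv2.resize(im[170:330,210:430],None,fx=3.6,fy=3.6,interpolation=cv2.INTER_CUBIC)
cv2.imwrite("pics/side5.png",cv2.convertScaleAbs(im[:,:,::-1],alpha=1.4))
d=get_image("wrist"); im=d["img"]
cv2.imwrite("pics/wrist5.png",cv2.convertScaleAbs(im[:,:,::-1],alpha=1.5))
E
```

```text
t 6.17 keeper xy [[-69.5  39.2]] z 55.7 yaw err deg 0.38 axis down [ 0.001 -0.    -1.   ] F [-0.11  0.03  3.99] grip 0.748
```

View pics/side5.png

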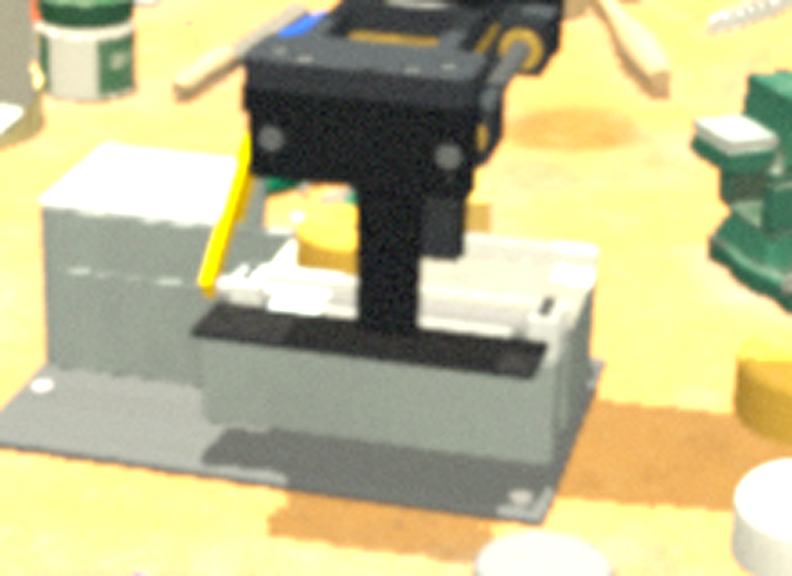

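View pics/wrist5.png

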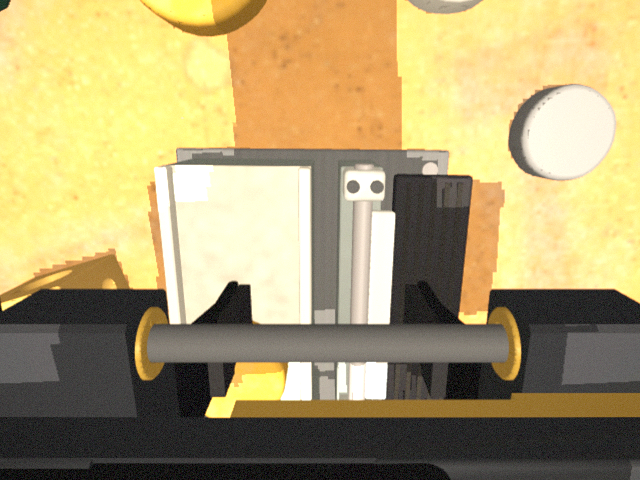

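The flap stays open (force about 4 N) and the puck slides forward, with its left edge now at (295,245). I'll continue pushing.

>>> {"op": "drive_tool", "data": {"increments": "0 0 -5 -0.2 64; 0 0 -5 0 64; 0 0 -5 0 64; 0 0 -5 0 64; 0 0 -5 0 64; 0 0 -5 0 64; 0 0 -5 0 64; 0 0 -4 0 64; 0 0 0 0 64"}}

```text
time: 7.4
position: [0.6246, 0.0309, 0.0557]
tool_rot: [-1.233, -1.174, 1.172]
ft_force: [-0.5, 0.4, 3.2]
grip_width: 0.748
```

```bash
python3 - <<'E'
from bench import get_image
from h import *
rep()
d=get_image("side"); im=d["img"]
im=cv2.resize(im[170:330,210:430],None,fx=3.6,fy=3.6,interpolation=cv2.INTER_CUBIC)
cv2.imwrite("pics/side6.png",cv2.convertScaleAbs(im[:,:,::-1],alpha=1.4))
d=get_image("wrist"); im=d["img"]
cv2.imwrite("pics/wrist6.png",cv2.convertScaleAbs(im[:,:,::-1],alpha=1.5))
d=get_image("top"); im=d["img"]
im=cv2.resize(im[165:315,255:355],None,fx=4,fy=4,interpolation=cv2.INTER_CUBIC)
cv2.imwrite("pics/top6.png",im[:,:,::-1])
E
```

```text
t 7.4 keeper xy [[-30.5  39.6]] z 55.7 yaw err deg 0.58 axis down [ 0.002 -0.    -1.   ] F [-0.49  0.44  3.22] grip 0.748
```

View pics/side6.png

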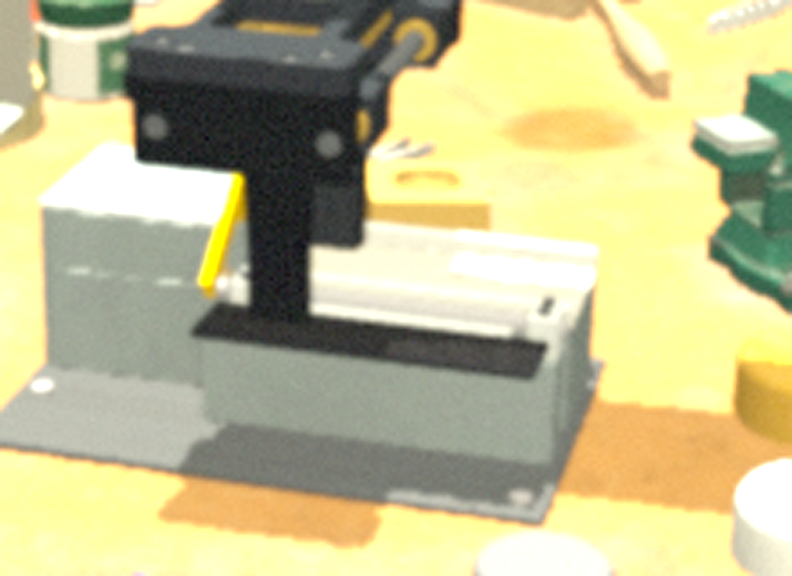

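View pics/wrist6.png

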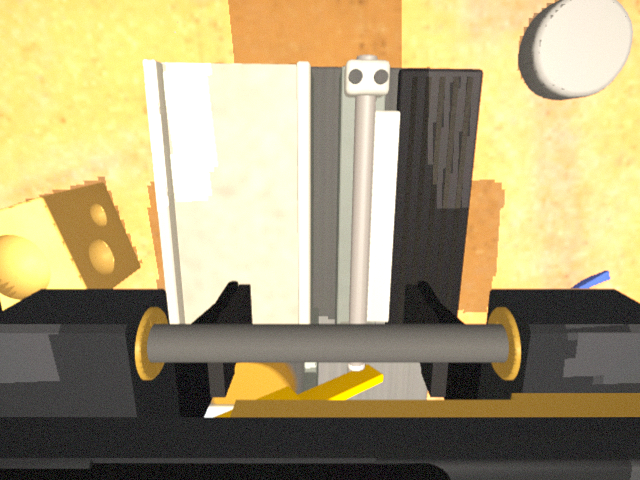

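View pics/top6.png

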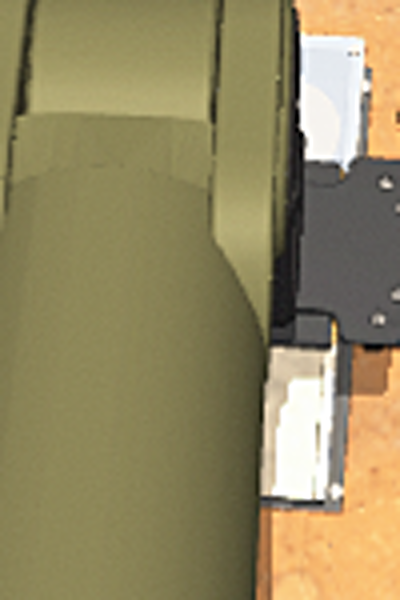

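>>> {"op": "drive_tool", "data": {"increments": "0 0 -4 0.4 64; 0 0 -4 0 64; 0 0 -4 0 64; 0 0 -2 0 64; 0 0 0 0 64; 0 0 0 0 64"}}

```text
time: 8.3
position: [0.6381, 0.0302, 0.0557]
tool_rot: [-1.236, -1.168, 1.167]
ft_force: [-1.8, -0.1, 3.8]
grip_width: 0.746
```

```bash
python3 - <<'E'
from bench import get_image
from h import *
rep()
d=get_image("wrist"); im=d["img"]
cv2.imwrite("pics/wrist7.png",cv2.convertScaleAbs(im[:,:,::-1],alpha=1.5))
d=get_image("top"); im=d["img"]
im=cv2.resize(im[165:265,255:355],None,fx=6,fy=6,interpolation=cv2.INTER_CUBIC)
cv2.imwrite("pics/top7.png",im[:,:,::-1])
d=get_image("side"); im=d["img"]
im=cv2.resize(im[170:330,210:430],None,fx=3.6,fy=3.6,interpolation=cv2.INTER_CUBIC)
cv2.imwrite("pics/side7.png",cv2.convertScaleAbs(im[:,:,::-1],alpha=1.4))
E
```

```text
t 8.3 keeper xy [[-17.   39.8]] z 55.7 yaw err deg 0.18 axis down [ 0.001  0.    -1.   ] F [-1.84 -0.09  3.84] grip 0.746
```

View pics/wrist7.png

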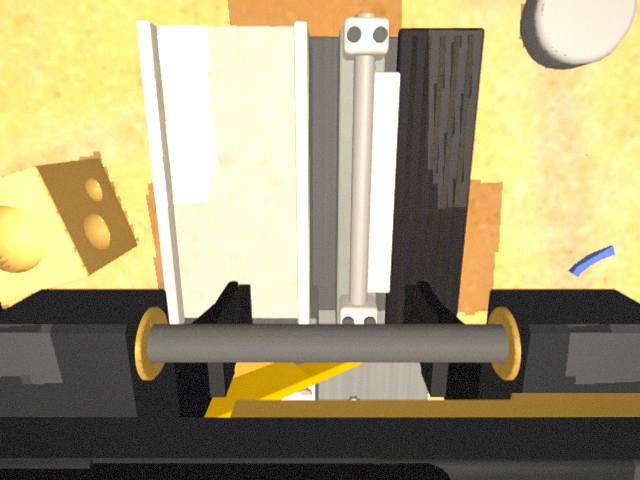

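View pics/top7.png

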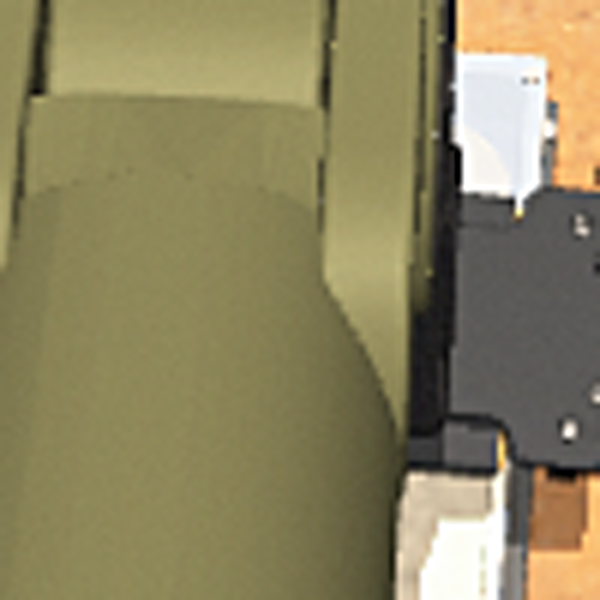

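View pics/side7.png

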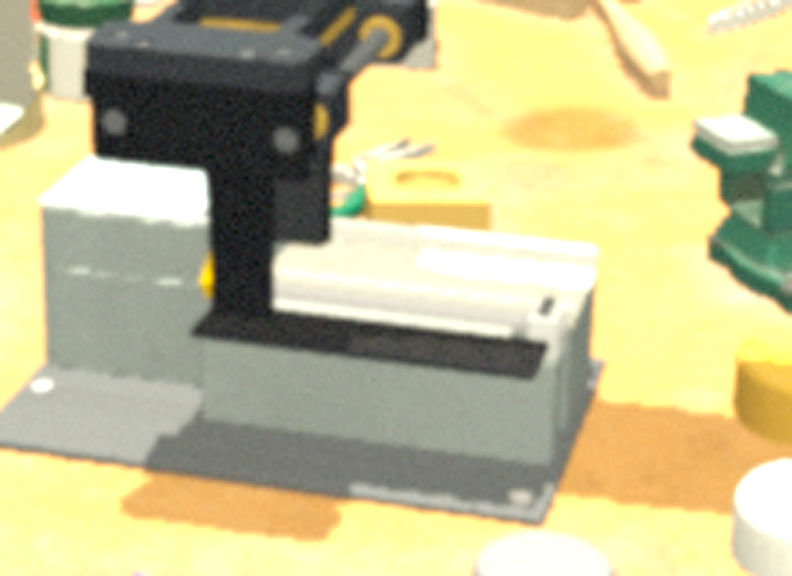

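```bash
python3 - <<'E'
from bench import get_image
from h import *
rep()
d=get_image("top"); im=d["img"]
c=im[165:205,320:360].astype(float); c=np.clip((c-150)*2.4,0,255).astype(np.uint8)
cv2.imwrite("pics/top8.png",cv2.resize(c,None,fx=14,fy=14,interpolation=cv2.INTER_CUBIC)[:,:,::-1])
for z in (4,21,46,63):
  print(z,[tuple(((proj(d,kw(x,y,z))[0]-[320,165]+.5)*14).round(0)) for x,y in((72,-28),(72,0),(8,-28))])
d=get_image("wrist"); im=d["img"]
c=cv2.convertScaleAbs(im[330:430,190:450],alpha=2.0)
cv2.imwrite("pics/w8.png",cv2.resize(c,None,fx=3,fy=3,interpolation=cv2.INTER_CUBIC)[:,:,::-1])
for z in (21,46,63): print(z,[tuple(((proj(d,kw(x,y,z))[0]-[190,330])*3).round(0)) for x,y in((72,-28),(36,0),(-6,0),(-6,-28))])
E
```

```text
t 8.45 keeper xy [[-17.   39.8]] z 55.8 yaw err deg 0.19 axis down [ 0.001  0.    -1.   ] F [-1.48  0.61  2.82] grip 0.747
4 [(np.float64(307.0), np.float64(286.0)), (np.float64(101.0), np.float64(272.0)), (np.float64(275.0), np.float64(751.0))]
21 [(np.float64(311.0), np.float64(260.0)), (np.float64(102.0), np.float64(245.0)), (np.float64(279.0), np.float64(733.0))]
46 [(np.float64(317.0), np.float64(220.0)), (np.float64(103.0), np.float64(205.0)), (np.float64(284.0), np.float64(704.0))]
63 [(np.float64(322.0), np.float64(192.0)), (np.float64(104.0), np.float64(177.0)), (np.float64(288.0), np.float64(684.0))]
21 [(np.float64(56.0), np.float64(286.0)), (np.float64(196.0), np.float64(118.0)), (np.float64(185.0), np.float64(-98.0)), (np.float64(22.0), np.float64(-98.0))]
46 [(np.float64(15.0), np.float64(389.0)), (np.float64(170.0), np.float64(206.0)), (np.float64(156.0), np.float64(-32.0)), (np.float64(-28.0), np.float64(-33.0))]
63 [(np.float64(-18.0), np.float64(474.0)), (np.float64(149.0), np.float64(279.0)), (np.float64(132.0), np.float64(23.0)), (np.float64(-70.0), np.float64(22.0))]
```

View pics/top8.png

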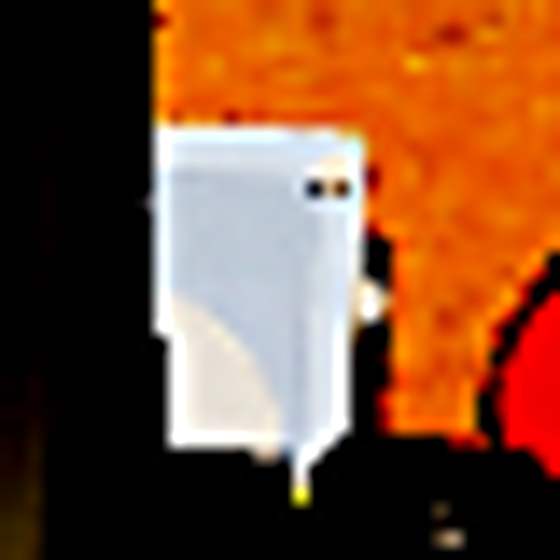

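View pics/w8.png

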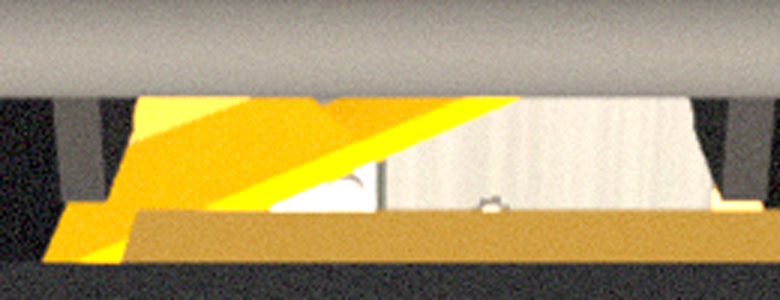

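The top view shows the puck through the clear roof (arc from (332,186) to (341,197)). Its centre is about x = 40, y = -4 in the keeper frame, so it is in the box. I'll back off along the pedal, then rise.

>>> {"op": "drive_tool", "data": {"increments": "0 0 6 0 64; 0 0 8 0 64; 0 0 6 0 64; 0 -5 0 0 64; 0 -8 0 0 64; 0 -10 0 0 64; 0 -10 0 0 64; 0 -20 0 0 64; 0 -30 0 0 64; 0 -40 0 0 64; 0 -30 10 0 64; 0 0 40 0 64; 40 0 30 0 64; 50 0 0 0 64; 50 0 0 0 64; 50 0 0 0 64; 50 0 0 0 64; 40 0 0 0 64; 0 0 0 0 64"}}

```text
time: 10.92
position: [0.5519, 0.3204, 0.2091]
tool_rot: [-1.23, -1.173, 1.172]
ft_force: [0.8, -0.2, -0.5]
grip_width: 0.748
```

```bash
python3 - <<'E'
from bench import get_image
from h import *
rep()
d=get_image("top"); im=d["img"]
cv2.imwrite("pics/top9.png",cv2.resize(im[165:315,255:455],None,fx=4,fy=4,interpolation=cv2.INTER_CUBIC)[:,:,::-1])
for z in (21,): print([((proj(d,kw(x,y,z))[0]-[255,165])*4).round(0) for x,y in((72,-28),(72,28),(-6,28),(-6,-28))])
d=get_image("side"); im=d["img"]
im=cv2.resize(im[170:330,210:430],None,fx=3.6,fy=3.6,interpolation=cv2.INTER_CUBIC)
cv2.imwrite("pics/side9.png",cv2.convertScaleAbs(im[:,:,::-1],alpha=1.4))
E
```

```text
t 10.93 keeper xy [[-120.3  324.4]] z 209.1 yaw err deg 0.58 axis down [-0.001  0.002 -1.   ] F [ 0.76 -0.16 -0.5 ] grip 0.748
[array([347.,  72.]), array([227.,  64.]), array([215., 229.]), array([336., 237.])]
```

View pics/top9.png

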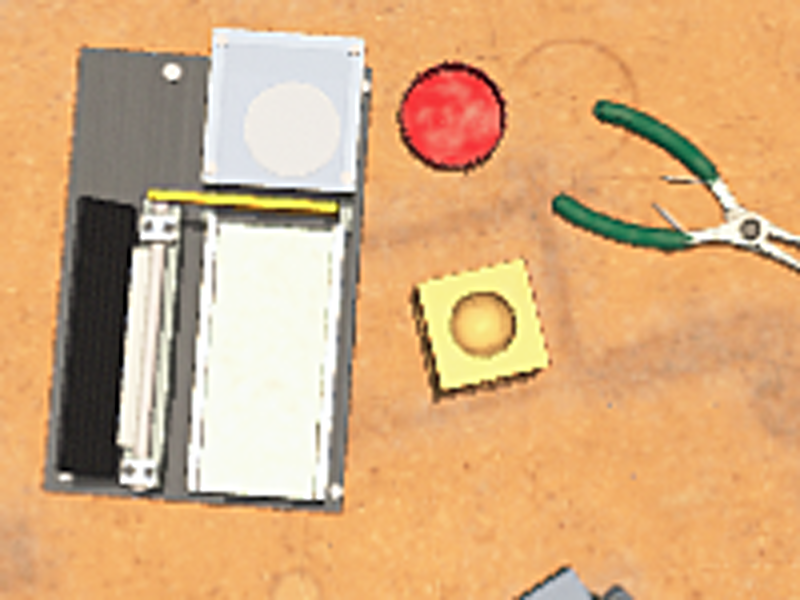

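View pics/side9.png

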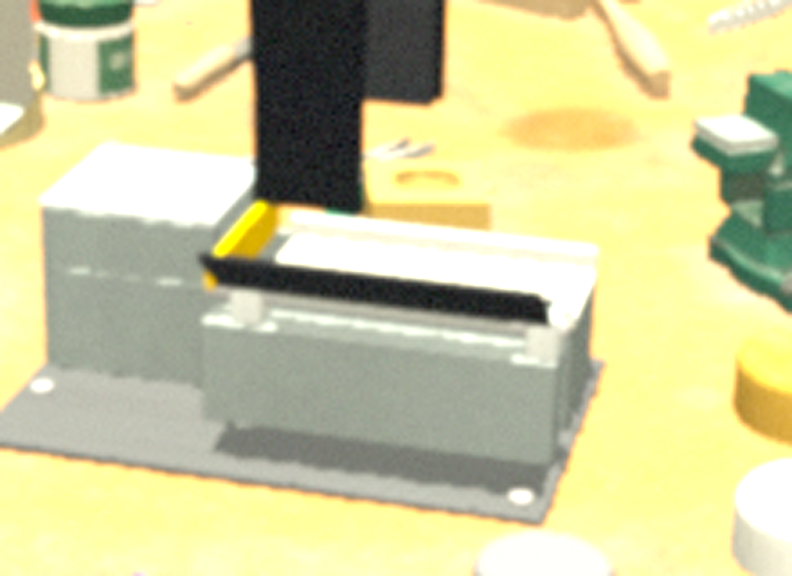

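```bash
python3 - <<'E'
from bench import get_image, workorder
from h import *
import cv2
d=get_image("top"); im=d["img"]; old=cv2.imread("pics/top0.png")[:,:,::-1]
hsv=cv2.cvtColor(im,cv2.COLOR_RGB2HSV); m=cv2.inRange(hsv,(24,150,90),(32,255,255)); ys,xs=np.nonzero(m[208:222,285:345]); print("flap px",xs.min()+285,xs.max()+285)
print("bystander diff", np.abs(im[170:270,352:470].astype(int)-old[170:270,352:470]).mean())
print("puck", kp(cast(d,[(255+292/4,165+128/4)],.021)).round(1))
print(workorder.close_job())
E
```

```text
flap px 292 339
bystander diff 2.133728813559322
puck [[43.8 -4.3]]
the job is handed in; nothing more can be done
None
```

The puck is in the dust box with the flap closed behind it, and the job is handed in; no verdict was reported. The left fingertip held the pedal down at z ≈ 56 mm, about 4 N. The right fingertip pushed the puck along the lane and under the flap. I then backed off, released the pedal and moved the arm clear, about 11 s in all.

- **Puck:** the last top view shows it through the clear roof at about x = 44, y = −4 mm in the keeper frame. I took it to be lying on the floor; the cameras give no depth, so its height was not measured separately.
- **Flap:** its ends are at the same pixels as at the start (292 to 339), so it reads as closed. While held, I estimated its angle from the side view at about 0.53 rad; I then pressed about 2 mm deeper before pushing.
- **Bystanders:** the lid, brass block and pliers look unchanged from the first picture.
- **Disagreements:** the side camera put the fingertips about 2–3 mm off the reported pose. A sideways force of about 1.8 N showed at the end of the push; I did not find the cause.

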